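Seat the tomato dish on the condiment caddy and present the caddy turned a quarter turn

ROBOT

A 6-joint arm with a two-finger parallel gripper is mounted at the origin on a cart in front of the work surface, level with it; the furniture and walls round the work are solid. World frame = base frame: x ahead of the robot, y to its left, z up, the work surface at z = 0. Lengths are in m, angles in rad, forces in N, time in s.
With the tool pointing down it reaches from about 0.375 to 0.9 m from the base axis. Payload 3.1 kg.
Tool frame: the origin (TCP) lies where the fingers leave the gripper's body, on its centre line; the fingertips stand 70 mm ahead of it and the grasp point (between the pads) lies 51 mm ahead of it; z points along the fingers, y is the line along which they close (so a half turn about z gives the same grasp; the last joint's range is limited). The gripper opens to 87 mm and grips with 3 to 60 N. Pads are 19 mm wide; open, the fingers measure 117 mm over their backs; the gripper's body (75 mm by 190 mm) begins 51 mm behind the grasp point.
Start: joints at [-0.178, 0.527, 1.433, -0, 1.181, -0.178], TCP at [0.625, 0, 0.292] pointing down, gripper open.
Joint ranges: [-3.08, 3.08], [-0.75, 2.2], [0.22, 2.44], [-1.43, 4.57], [0, 2.65], [-2.85, 2.85]. Speed limits (rad/s): [2.79, 2.79, 3.14, 3.14, 3.14, 3.14].

INTERFACE

Orientations are given as a unit quaternion [x, y, z, w].
In Python, from rig import robot gives the robot as it stands.
- The arm moves only by the tool send_rows, never from a script. Its argument "deltas" is text: rows parted by semicolons, each of 7 numbers parted by spaces: the shift along the tool's x, y, z in mm, then the turn, a rotation vector about the tool's x, y, z in degrees, then the opening, from 0 (shut) to 1 (fully open). A call has 1 to 10 rows; each row shifts and turns the commanded pose from where the row before left it, along the tool's axes as they then stand; what a row does not reach is not made up. A row lasts 1/8 s, in which the tool goes at most 62.5 mm and 10.7 degrees, less where a joint would pass 70% of its speed; a pose out of reach is approached as far as the arm can. A call is refused whole if a number of a shift passes 62.5 or a number of a turn 10.7, either way. A call with a gripper value outside its range is refused whole. The fingers move at their own pace and stop on an object; "newtons" is the grip in N (left out, the last holds). Time passes only in rows, so rows that do not move let the fingers close. It gives the time, the measured TCP pose, the force, the opening and the grip force at its end, in the units of the state.
- robot.get_obs(): the state, without advancing time (a new reading comes with each control period).
- robot.camera(name): name is "scene" or "side" or "wrist"; returns a dict with "image" (480x640x3 uint8, red, green, blue), "depth" (480x640 float32, m along the optical axis (not along the pixel's ray), 0 where there is no reading), "fovy" (degrees; the focal length in pixels is half the picture's height over the tangent of half this angle, whatever the lens; pixels are square), "cx", "cy" (the principal point, pixels), "k1" (the pictures are not rectified: a ray, as slopes to the right and down, at radius r is drawn at 1 + k1 r^2 times it, then the intrinsics apply), "rvec" (rotation vector, rad) and "tvec" (3), from world to camera coordinates, as OpenCV has them. Camera axes: x right, y down, z forward; pixel columns grow to the right and rows downward; lengths in m; the calibration is good to about 2 mm. A picture is of the moment at which its call begins.
- robot.hand_in(): hands the job in; it is judged then, once.
Trained networks look in the newest picture that a camera, given by its name, has taken for a name from the list of things; names that differ only in an ending like _2 or _b are one class to them, and where a whole thing is asked for, a point or a joint stands for the part that bears it (a point fixed in the world has none). Each returns a list of dicts, best first, with "p" (0 to 1); they miss things now and then, are a little off and sometimes report something else, mostly with a low value. They report only what shows in the picture. A call takes as long as a camera call. They do not tell look-alikes from the thing itself.
- robot.find_in(camera, thing): "box" ([left, top, right, bottom] in pixels, round what is visible of it).
- robot.cut_out(camera, thing): "region" (480x640 bool, what is visible of it) and "box" ([left, top, right, bottom] in pixels, round what is visible of it).
The state is a dict: "time": time; "q": joint angles; "joint_velocities": joint speeds; "joint_torque": joint torques, N m; "position": TCP position; "tool_rot": TCP orientation; "ft_force": force on the tool from outside, world axes, zero at the start; "moment": the same for the moment, N m; "grip_width": finger opening in m; "grip_force": force on a finger pad.
Only numpy, scipy, OpenCV 4.12 (cv2) and the standard library are available. Lean on these libraries where they do the work, as an engineer would, in place of code of your own. Each camera call takes 0.05 s, during which the arm holds its last target. There are 200 camera calls.

TASK

Lift the small dish with the loose cherry tomato by its upright lug, seat it fully on the two pegs of the wooden caddy and let go. Then lift the caddy by the black blade on its post until its board is higher than the pots' rims, turn it a quarter turn (either way) so that it hangs level and crosswise above its mat, and finish still holding it there, motionless. Keep the tomato untouched in the middle of the dish throughout, leave the red-capped jar in its ring and do not disturb the other things.

Things in the scene. Friction and masses are not known exactly. Their poses are not given: they have to be found in the camera images.
- dish: Loose dish, 0.11 kg. Blue oblong foot 76 (x) x 120 (y) x 10 mm; on it a round white dished plate, outer radius 44 mm, rim 26 mm above the underside. Origin: middle of the underside, z up. Holes 12 mm wide right through the foot at y = +-50 mm fit the caddy's pegs. An upright blue lug stands at +x. Starts on the bare hob right of the caddy, lug pointing ahead and to the left.
- lug (a point): Place to grip the dish: middle of its lug, 54 mm from the dish's middle along its x, 38 mm above its underside. The lug is 14 mm along x, 22 mm along y and reaches 52 mm above the underside; grip it across its 22 mm width. Axes as the dish's.
- dish_mid (a point): Lowest point of the dish's hollow, 11 mm above its underside, where the tomato rests. The hollow is a shallow cone, 40 mm in radius, sloping 10 degrees to the middle.
- tomato: Loose hard cherry tomato, a red ball of 30 mm diameter, 15 g, lying in the middle of the dish. Origin: its centre. It rolls if the dish tilts or jerks.
- caddy: Loose condiment caddy, 0.32 kg without jar and dish: wooden board 280 (x from -130 to +150 mm) x 124 (y) x 12 mm, z up. Origin: underside of the board below the steel post. The dish's seat is at +x; at x = -88 mm a ring 32 mm high holds the red-capped jar. The loaded caddy nearly balances about its post. It starts parked on the mat, board top 16 mm above the hob.
- seat (a point): Centre of the dish's seat on the board's top, 88 mm from the post along the caddy's x; axes as the caddy's. Two steel pegs, 8 mm thick, 17 mm high with rounded tips, stand at y = +-50 mm from it. The seated dish has its origin here and its x parallel to the caddy's; put the lug outward (same +x), as the post leaves little room the other way.
- caddy_grip (a point): Place to grip the caddy: middle of the black blade on top of the post, 160 mm above the board's underside. The blade is 14 mm thick along the caddy's x, 44 mm wide along y, and spans 134 to 182 mm above the underside; grip it across its 14 mm thickness.
- mat: Fixed cork mat 330 (x) x 110 (y) x 4 mm under the caddy; origin: centre of its underside. The caddy starts with its x along the mat's x, post 10 mm to the mat's -x side of its centre; after the quarter turn its x lies along the mat's y, either way round.
- red_jar: Loose spice jar with a red cap, 45 mm wide, 108 mm high, 0.11 kg, standing in the caddy's ring; origin: centre of its underside. It stays there.
- striped_mug: Bystander: mug with yellow stripes, 101 mm high, at the back right.
- tin: Bystander: food tin, 118 mm high, at the back right.
- yellow_jar: Bystander: jam jar with a yellow lid, 88 mm high, at the back right.
- spoon: Bystander: steel spoon 188 mm long, lying near the left edge of the hob. The two cooking pots behind the caddy are fixed; their rims are 102 mm above the hob.
Not all that is in view belongs to the job. Leave any grey look-alike of the red_jar alone.

How it is judged:
By the outcome, as a careful person would: the job done as asked, in the order asked, and still so for the second after the job is handed in, while the arm keeps its last pose, push and grip.
It also fails if it takes over 72 s, if anything falls off the work surface, if the arm or the gripper's body presses on something with over 40 N, if the wrist force passes 120 N, or if a joint passes its speed limit or range.

## Working session

There is one attempt and no reset: what is moved stays moved. The work goes in short steps, Python scripts to look and compute and a tool call to move; the robot and the scene stay as the last step left them, time stands still between calls to the robot, and variables do not carry over. Pictures are saved under pics/ and viewed, at most 10 in all, crops included, and the job is handed in when it is done.

Besides the shell and the picture viewer there is one more tool, called as name(argument=value, ...) on one line, values as JSON. send_rows: Moves the arm, as the interface text tells. Its arguments: {"type":"object","properties":{"deltas":{"type":"string"},"newtons":{"type":"number"}},"required":["deltas"]}

```bash
mkdir -p pics; cat > h.py <<'E'
import numpy as np, cv2
from rig import robot
from scipy.spatial.transform import Rotation as R
def cam(n):
    c=robot.camera(n); c['f']=240/np.tan(np.radians(c['fovy'])/2)
    c['K']=np.array([[c['f'],0,c['cx']],[0,c['f'],c['cy']],[0,0,1]]); c['D']=np.array([c['k1'],0,0,0,0.])
    c['R']=cv2.Rodrigues(np.array(c['rvec'],float))[0]; c['t']=np.array(c['tvec'],float); return c
def cloud(c,mask=None):
    if mask is None: mask=np.ones((480,640),bool)
    v,u=np.nonzero(mask&(c['depth']>0)); z=c['depth'][v,u]
    n=cv2.undistortPoints(np.stack([u,v],1).astype(float)[:,None],c['K'],c['D'])[:,0]
    return (np.c_[n*z[:,None],z]-c['t'])@c['R'], np.stack([u,v],1)
def proj(c,P): return cv2.projectPoints(np.array(P,float).reshape(-1,1,3),np.array(c['rvec'],float),c['t'],c['K'],c['D'])[0][:,0]
def save(c,n): cv2.imwrite('pics/'+n,c['image'][:,:,::-1])
E
python3 - <<'E'
from h import *
for n in('scene','side','wrist'):
    c=cam(n); save(c,n+'0.png')
    print(n,c['f'],-c['R'].T@c['t'],c['R'][2])
    for t in('dish','lug','tomato','caddy','caddy_grip','mat','red_jar'):
        for d in robot.cut_out(n,t)[:3]:
            P,_=cloud(c,d['region'])
            print(t,round(d['p'],2),np.round(d['box']),np.round(np.median(P,0),3) if len(P) else '',np.round(P.min(0),3) if len(P) else '',np.round(P.max(0),3) if len(P) else '')
print(robot.get_obs())
E
```

```text
scene 438.54466461837507 [ 0.26122551 -0.47570005  0.77693595] [ 0.39603091  0.54093322 -0.74199108]
dish 0.63 [332. 342. 404. 411.] [ 0.537 -0.244  0.014] [ 0.474 -0.314 -0.005] [ 0.613 -0.171  0.054]
lug 0.64 [332. 338. 408. 408.] [ 0.537 -0.242  0.014] [ 0.474 -0.313 -0.006] [ 0.616 -0.171  0.054]
tomato 0.78 [360. 368. 378. 385.] [ 0.533 -0.246  0.036] [ 0.522 -0.258  0.021] [ 0.548 -0.23   0.046]
caddy 0.56 [198. 232. 294. 352.] [0.446 0.068 0.015] [ 0.375 -0.062 -0.005] [0.544 0.262 0.186]
caddy_grip 0.59 [195. 232. 294. 352.] [0.446 0.068 0.015] [ 0.375 -0.063 -0.004] [0.542 0.257 0.186]
caddy_grip 0.23 [197. 241. 294. 360.] [ 0.441 -0.063  0.003] [ 0.379 -0.086 -0.005] [0.49  0.258 0.014]
mat 0.95 [196. 243. 294. 363.] [ 0.438 -0.063  0.003] [ 0.377 -0.086 -0.002] [0.485 0.258 0.014]
mat 0.73 [330. 340. 404. 408.] [ 0.537 -0.244  0.014] [ 0.474 -0.314 -0.004] [ 0.601 -0.175  0.054]
red_jar 0.71 [238. 280. 269. 324.] [ 0.438 -0.025  0.109] [ 0.419 -0.036  0.014] [0.497 0.081 0.127]
red_jar 0.63 [273. 342. 300. 395.] [ 0.411 -0.167  0.095] [ 0.393 -0.178 -0.002] [ 0.459 -0.078 
[... 2030 characters left out ...]
-01,  5.27486143e-01,  1.43268550e+00, -3.58419809e-06,
        1.18141806e+00, -1.78460791e-01]), 'joint_velocities': array([ 6.24333159e-04,  6.44020434e-05, -4.07292472e-04, -4.66066028e-04,
        4.74329817e-05, -1.72944688e-03]), 'joint_torque': array([ 8.66153732e-04, -4.40020287e+01, -1.76984918e+01,  6.36189245e-02,
        5.05079306e-02, -8.42731367e-06]), 'position': array([6.24980231e-01, 1.63698237e-05, 2.92261547e-01]), 'tool_rot': array([ 7.07129138e-01,  7.07084424e-01, -5.19316173e-07,  2.15906957e-06]), 'ft_force': array([ 0.23964705, -0.68965033, -0.32245685]), 'moment': array([-0.01554245,  0.00844186,  0.01472823]), 'grip_force': 0.0, 'grip_width': 0.08689520192746265}
```

View pics/scene0.png

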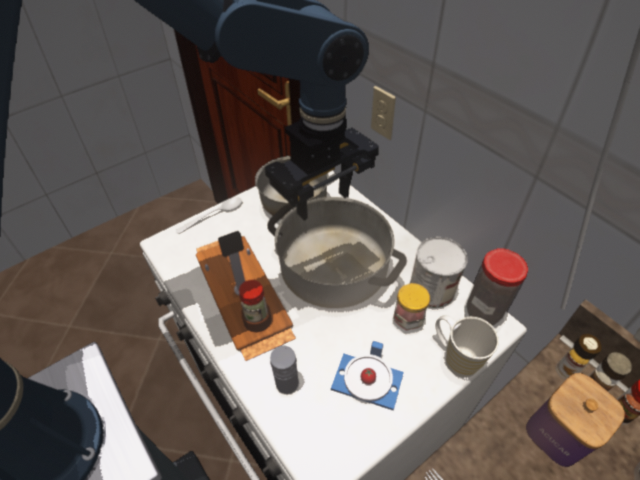

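View pics/side0.png

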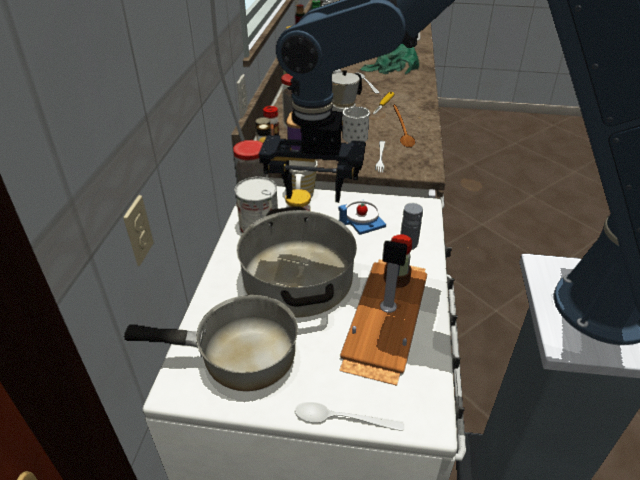

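```bash
python3 - <<'E'
from h import *
import numpy as np
# fit from combined clouds
Ps=[];Cs=[]
for n in('scene','side','wrist'):
    c=cam(n); P,uv=cloud(c); col=c['image'][uv[:,1],uv[:,0]].astype(int); Ps.append(P);Cs.append(col)
    r,g,b=col.T
    near=(np.hypot(P[:,0]-.535,P[:,1]+.245)<.09)
    m=near&(b>r+30)&(P[:,2]>.035)&(P[:,2]<.06)
    print(n,'lug',m.sum(),P[m].mean(0) if m.any() else '',P[m].min(0) if m.any() else '',P[m].max(0) if m.any() else '')
    m=near&(b>r+30)&(abs(P[:,2]-.01)<.006)
    if m.sum()>20: print('foot',m.sum(),cv2.minAreaRect(P[m][:,:2].astype(np.float32)))
    m=near&(r>b+60)&(r>g+60)
    if m.sum()>5: print('tom',m.sum(),P[m].mean(0),P[m].max(0))
    m=near&(abs(P[:,2]-.0255)<.003)&(abs(r-b)<30)
    if m.sum()>20: print('rim',m.sum(),cv2.minEnclosingCircle(P[m][:,:2].astype(np.float32)))
    m=(P[:,2]>.165)&(P[:,2]<.2)&(abs(P[:,0]-.46)<.12)&(abs(P[:,1]-.09)<.15)
    if m.any(): print('blade',m.sum(),np.median(P[m],0),cv2.minAreaRect(P[m][:,:2].astype(np.float32)))
    m=(abs(P[:,2]-.016)<.004)&(abs(P[:,0]-.46)<.12)&(abs(P[:,1]-.09)<.22)&(r>b+30)
    if m.sum()>20: print('board',m.sum(),np.median(P[m],0),cv2.minAreaRect(P[m][:,:2].astype(np.float32)))
    m=(abs(P[:,2]-.004)<.003)&(abs(P[:,0]-.46)<.12)&(abs(P[:,1]-.09)<.22)&(r>b+20)
    if m.sum()>20: print('mat',m.sum(),cv2.minAreaRect(P[m][:,:2].astype(np.float32)))
    cap=(P[:,2]>.1)&(P[:,2]<.14)&(r>g+60)&(P[:,0]<.6)
    if cap.any(): print('cap',cap.sum(),P[cap].mean(0),P[cap].min(0),P[cap].max(0))
E
```

```text
scene lug 72 [ 0.58126637 -0.21490765  0.05015539] [ 0.57285945 -0.22409688  0.04599439] [ 0.58955504 -0.2033635   0.05377407]
foot 833 ((0.5366004705429077, -0.24334001541137695), (0.07675748318433762, 0.12005069106817245), 32.81512451171875)
tom 128 [ 0.53339872 -0.24622003  0.03590023] [ 0.54680005 -0.23352197  0.04179819]
rim 338 ((0.5432832837104797, -0.24311384558677673), 0.05035681650042534)
blade 266 [0.454655   0.06987593 0.18035817] ((0.4562147557735443, 0.0728849321603775), (0.015289144590497017, 0.042571283876895905), 83.43328094482422)
board 3805 [0.4402647  0.07113045 0.0149716 ] ((0.45793408155441284, 0.08350418508052826), (0.28035232424736023, 0.1225619837641716), 80.30982971191406)
mat 756 ((0.48726728558540344, 0.07917284220457077), (0.3326270580291748, 0.18354493379592896), 80.3837890625)
cap 372 [ 0.4410485  -0.01529328  0.12248331] [ 0.42099668 -0.034336    0.10557166] [0.46287601 0.01071022 0.12686052]
side lug 56 [ 0.58356643 -0.20937184  0.04774656] [ 0.57540385 -0.22187992  0.03507825] [ 0.59347811 -0.19910816  0.05482746]
foot 301 ((0.5458186864852905, -0.22
[... 820 characters left out ...]
 -0.19579370319843292), (0.10870702564716339, 0.04577172175049782), 0.5039211511611938)
rim 202 ((0.5484354496002197, -0.20691654086112976), 0.036913637071847916)
blade 2310 [0.4649909  0.07480879 0.18614213] ((0.4588416814804077, 0.0747612863779068), (0.014518611133098602, 0.04405907168984413), 79.95344543457031)
board 25350 [0.47315579 0.12055029 0.01721078] ((0.45972397923469543, 0.08493084460496902), (0.2802165746688843, 0.12423384934663773), 80.2108154296875)
mat 1228 ((0.4621988534927368, 0.0672546774148941), (0.3088490068912506, 0.2375165969133377), 88.5952377319336)
cap 1644 [ 0.4444256  -0.0117631   0.12518578] [ 0.4207338  -0.02989655  0.11746763] [0.46454608 0.00982967 0.12773227]
```

The scene picture shows the dish at (368,378) with its lug at (377,347), and the caddy's blade at (231,243). The red-capped jar stands in its ring at (252,305). Possible mix-ups are the grey shaker at (284,370) and the big red-lidded jar at (500,285), and there is only one dish and one blade. Next I check obstacles round the grip and seat poses, plus one close crop.

```bash
python3 - <<'E'
from h import *
c=cam('scene'); 
crop=c['image'][225:415,190:420]; cv2.imwrite('pics/crop0.png',cv2.resize(crop,None,fx=3,fy=3)[:,:,::-1])
s=cam('side')
P=np.r_[cloud(c)[0],cloud(s)[0],cloud(cam('wrist'))[0]]
def near(name,ctr,yaw,zmin,zmax,hx=.15,hy=.2):
    a=np.radians(yaw);Rz=np.array([[np.cos(a),np.sin(a)],[-np.sin(a),np.cos(a)]])
    L=(P[:,:2]-ctr)@Rz.T
    m=(abs(L[:,0])<hx)&(abs(L[:,1])<hy)&(P[:,2]>zmin)&(P[:,2]<zmax)
    g={}
    for l,z in zip(L[m],P[m,2]):
        k=tuple((np.round(l/.02)*2).astype(int)); g.setdefault(k,[]).append(z)
    print(name)
    for i in range(-14,16,2): print('%4d'%i,' '.join('%4s'%(int(np.max(g[(i,j)])*1000) if len(g.get((i,j),[]))>2 else '.') for j in range(-20,22,2)))
near('lug (rows dish x cm, cols y -20..20)',[.5821,-.2142],32.6,.03,.16)
near('seat lug (rows caddy x)',[.4822,.215],80.2,.03,.25)
E
```

```text
lug (rows dish x cm, cols y -20..20)
 -14    .    .    .    .    .    .    .    .    .    .    .    .    .    .    .    .    .   99    .    .    .
 -12    .    .    .    .    .    .    .    .    .    .    .    .    .    .    .    .  110  112  110    .    .
 -10    .    .    .    .    .    .    .    .    .    .    .    .    .    .    .    .  111  111  111    .    .
  -8    .    .    .    .    .    .    .    .    .    .    .    .    .    .    .    .  107  112  107    .    .
  -6    .    .    .    .    .    .    .    .    .   37   45   37    .    .    .    .    .    .    .    .    .
  -4    .    .    .    .    .    .    .    .    .   38   45   33    .    .    .    .    .    .    .    .    .
  -2    .    .    .    .    .    .    .    .    .    .    .    .    .    .    .    .    .    .    .    .    .
   0    .  101  103  103    .    .    .    .    .   51   55   52    .    .    .    .    .    .    .    .    .
   2  100  100   91  103  102    .    .    .    .    .    .    .    .    .    .    .    .    .    .    .    .
   4   99    .    .   52  101    .    .    .    .    .    .    .    .    
[... 1560 characters left out ...]
    .    .    .    .    .    .    .    .
   4    .    .    .   91    .    .    .    .    .    .    .    .    .    .    .    .    .    .    .    .    .
   6    .    .    .   91   90    .    .    .    .    .    .    .    .    .    .    .    .    .    .    .    .
   8    .    .    .   90   88    .    .    .    .    .    .    .    .    .    .    .    .    .    .    .    .
  10    .    .    .   90    .    .    .    .    .    .    .    .    .    .    .    .    .    .    .    .    .
  12    .    .   90   90    .    .    .    .    .    .    .    .    .    .    .    .    .    .    .    .    .
  14   90   89   90    .    .    .    .    .    .    .    .    .    .    .    .    .    .    .    .    .    .
```

View pics/crop0.png

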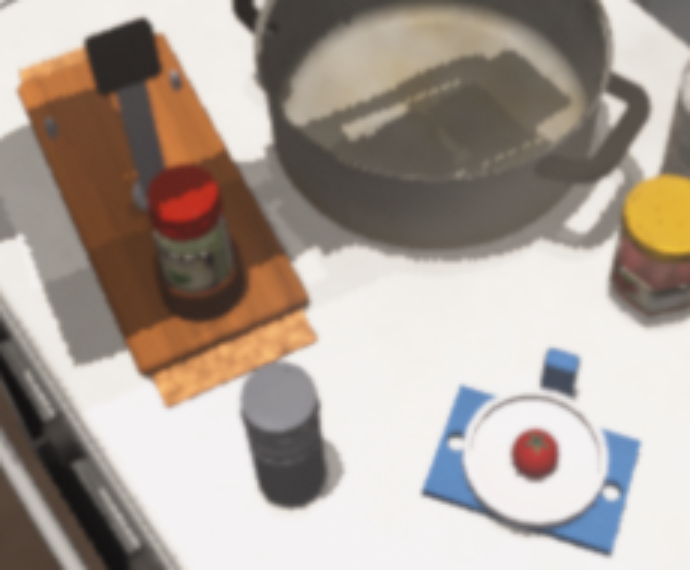

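The crop confirms it: dish at about (535,460) with its lug up and away at (562,370), pegs at (48,125) and (175,80), blade at (123,55). The lug grip has clearance from the mug and the yellow jar. I now move above the lug.

send_rows(deltas="-43 -8 0 0 0 0 1;-43 -8 0 0 0 0 1;-43 -8 0 0 0 0 1;-42 -8 0 0 0 0 1;-42 -9 0 0 0 0 1;0 0 0 0 0 10 1;0 0 0 0 0 10 1;0 0 0 0 0 10 1;0 0 0 0 0 10 1;0 0 0 0 0 10 1")

```text
time: 2.75
position: [0.584, -0.213, 0.2923]
tool_rot: [0.941, 0.339, 0.0, -0.0]
ft_force: [0.1, 0.6, 0.6]
grip_width: 0.0869
grip_force: 0.0
```

send_rows(deltas="0 0 20 0 0 7.4 1;0 0 40 0 0 0 1;0 0 0 0 0 0 1")

```text
time: 3.12
position: [0.5821, -0.2119, 0.2294]
tool_rot: [0.96, 0.281, -0.003, -0.003]
ft_force: [-0.5, 0.0, 0.4]
grip_width: 0.087
grip_force: 0.0
```

```bash
cat >> h.py <<'E'
def tool():
    o=robot.get_obs(); Rm=R.from_quat(o['tool_rot']).as_matrix(); return o,Rm
def lugfit(names):
    A=[];T=[]
    for n in names:
        c=cam(n);P,uv=cloud(c);col=c['image'][uv[:,1],uv[:,0]].astype(int);r,g,b=col.T
        near=(np.hypot(P[:,0]-.535,P[:,1]+.245)<.1)
        blue=near&(b>r+30)
        top=blue&(P[:,2]>.048)&(P[:,2]<.058); ft=blue&(P[:,2]>.004)&(P[:,2]<.014)
        for nm,m in(('lugtop',top),('foot',ft)):
            if m.sum()>15: q=cv2.minAreaRect(P[m][:,:2].astype(np.float32)); print(n,nm,m.sum(),np.round(q[0],4),np.round(q[1],4),round(q[2],1),P[m].mean(0).round(4))
E
python3 - <<'E'
from h import *
o,Rm=tool(); print(o['time'],o['position'],np.degrees(np.arctan2(Rm[1,1],Rm[0,1])),Rm[:,2],o['q'])
lugfit(['wrist','scene']); c=cam('wrist'); save(c,'w1.png')
E
```

```text
3.125 [ 0.58211329 -0.21194428  0.22939971] -57.398873235983714 [-0.00667244  0.003854   -0.99997031] [-5.29309708e-01  5.96123678e-01  1.50168843e+00 -4.90301089e-05
  1.05148601e+00  4.72501988e-01]
wrist lugtop 378 [ 0.5833 -0.2143] [0.0129 0.0208] 33.0 [ 0.5837 -0.2143  0.0527]
wrist foot 2324 [ 0.5419 -0.2408] [0.0667 0.1201] 32.7 [ 0.5484 -0.2382  0.0111]
scene lugtop 50 [ 0.5812 -0.215 ] [0.0109 0.0169] 29.1 [ 0.5807 -0.2149  0.0508]
scene foot 777 [ 0.5368 -0.2432] [0.0771 0.1201] 33.0 [ 0.5324 -0.2525  0.009 ]
```

View pics/w1.png

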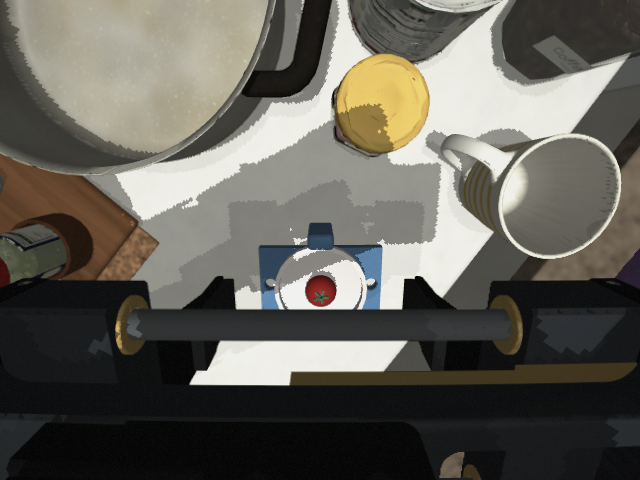

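The wrist view shows the lug at (320,236) between the fingers and the tomato at (321,290). The mug and the yellow jar are clear.

send_rows(deltas="0 0 20 0 0 0 1;0 0 0 0 0 0 1;0 0 0 0 0 0 1")

```text
time: 3.65
position: [0.5847, -0.2133, 0.2137]
tool_rot: [0.96, 0.281, 0.001, 0.001]
ft_force: [0.3, -0.2, 0.0]
grip_width: 0.0868
grip_force: 0.0
```

```bash
python3 - <<'E'
from h import *
o,Rm=tool(); print(o['position'],np.degrees(np.arctan2(Rm[1,1],Rm[0,1])),Rm[:,2])
lugfit(['wrist'])
print(Rm.T@(np.array([.5845,-.2136,.092])-o['position'])*1000)
E
```

```text
[ 0.58465662 -0.2133383   0.21371748] -57.396827324399595 [ 0.00213268 -0.00121648 -0.99999699]
wrist lugtop 403 [ 0.583  -0.2141] [0.0126 0.0205] 30.4 [ 0.5834 -0.2142  0.0528]
wrist foot 2191 [ 0.5463 -0.2384] [0.0567 0.1197] 32.5 [ 0.5529 -0.2351  0.0111]
[ -0.41184738  -0.12853691 121.71709634]
```

send_rows(deltas="0 0 20 0 0 0 1;0 0 30 0 0 0 0.8;0 0 30 0 0 0 0.6;0 0 20 0 0 0 0.5;0 0 12 0 0 0 0.5;0 0 8 0 0 0 0.5;0 0 0 0 0 0 0.5;0 0 0 0 0 0 0.5", newtons=45)

```text
time: 4.7
position: [0.5844, -0.2132, 0.0929]
tool_rot: [0.96, 0.281, 0.0, 0.001]
ft_force: [-0.5, -0.4, -0.4]
grip_width: 0.0442
grip_force: 0.0
```

send_rows(deltas="0 0 0 0 0 0 0.4;0 0 0 0 0 0 0.35;0 0 0 0 0 0 0.3;0 0 0 0 0 0 0.27;0 0 0 0 0 0 0.2;0 0 0 0 0 0 0;0 0 0 0 0 0 0;0 0 0 0 0 0 0;0 0 0 0 0 0 0")

```text
time: 5.82
position: [0.5841, -0.2131, 0.0923]
tool_rot: [0.96, 0.281, 0.0, 0.0]
ft_force: [1.0, -0.9, 0.8]
grip_width: 0.0215
grip_force: 44.9
```

Gripped. I lift gently.

send_rows(deltas="0 0 -2 0 0 0 0;0 0 -5 0 0 0 0;0 0 -8 0 0 0 0;0 0 -10 0 0 0 0;0 0 -10 0 0 0 0;0 0 -8 0 0 0 0;0 0 -5 0 0 0 0;0 0 -2 0 0 0 0;0 0 0 0 0 0 0")

```text
time: 6.95
position: [0.5839, -0.2129, 0.1422]
tool_rot: [0.96, 0.281, -0.0, -0.0]
ft_force: [-0.8, -0.2, -2.0]
grip_width: 0.0219
grip_force: 44.9
```

```bash
cat >> h.py <<'E'
def dishfit(names=('scene','side','wrist')):
    "dish in tool-referenced frame: plane of foot/blue points, tomato"
    o,Rm=tool(); tcp=o['position']; ex=Rm[:,0]; ey=Rm[:,1]
    for n in names:
        c=cam(n);P,uv=cloud(c);col=c['image'][uv[:,1],uv[:,0]].astype(int);r,g,b=col.T
        L=(P-tcp)@Rm
        near=(abs(L[:,0]+.05)<.08)&(abs(L[:,1])<.08)&(L[:,2]>.045)&(L[:,2]<.13)
        m=near&(b>r+30)&(L[:,2]>.066)
        if m.sum()>20:
            Q=L[m]; med=np.median(Q[:,2]); Q=Q[abs(Q[:,2]-med)<.008]
            a,*_=np.linalg.lstsq(np.c_[Q[:,:2],np.ones(len(Q))],Q[:,2],rcond=None)
            q=cv2.minAreaRect(Q[:,:2].astype(np.float32))
            print(n,'foot',len(Q),'slope deg',np.degrees(a[:2]).round(2),'z@mid',round(a[2]-.054*a[0],4),np.round(q[0],4),np.round(q[1],4),round(q[2],1))
        m=near&(r>b+60)&(r>g+60)
        if m.sum()>10: print(n,'tom',m.sum(),L[m].mean(0).round(4),L[m].min(0).round(4),L[m].max(0).round(4))
E
python3 - <<'E'
from h import *
print(robot.get_obs()['position']); dishfit()
save(cam('wrist'),'w2.png')
E
```

```text
[ 0.58391043 -0.21292868  0.14222209]
scene foot 852 slope deg [-0.32 -0.02] z@mid 0.0836 [-0.0569 -0.0012] [0.1201 0.0766] 89.1
scene tom 143 [-0.0612 -0.0005  0.0578] [-0.0696 -0.014   0.0516] [-0.046   0.0119  0.0658]
side foot 313 slope deg [ 0.68 -1.23] z@mid 0.082 [-0.0417 -0.0377] [0.1074 0.0529] 11.4
```

View pics/w2.png

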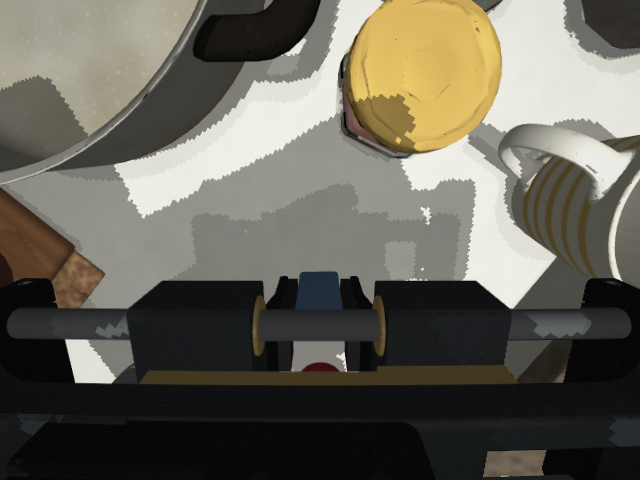

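The dish hangs level and the tomato is centred (lug at (320,290), tomato peeking at (320,368)). I raise it and turn it to the caddy's heading.

send_rows(deltas="0 0 -4 0 0 0 0;0 0 -8 0 0 0 0;0 0 -13 0 0 0 0;0 0 -18 0 0 0 0;0 0 -23 0 0 0 0;0 0 -26 0 0 0 0;0 0 -26 0 0 0 0;0 0 -22 0 0 -1 0;0 0 -17 0 0 -2 0;0 0 -12 0 0 -3 0")

```text
time: 8.4
position: [0.584, -0.213, 0.3131]
tool_rot: [0.943, 0.332, 0.001, 0.001]
ft_force: [-0.6, 0.2, -1.6]
grip_width: 0.0215
grip_force: 44.9
```

send_rows(deltas="0 0 -7 0 0 -4 0;0 0 -2 0 0 -5 0;0 0 0 0 0 -5 0;0 0 0 0 0 -5 0;0 0 0 0 0 -5 0;0 0 0 0 0 -5 0;0 0 0 0 0 -4 0;0 0 0 0 0 -3.2 0;0 0 0 0 0 -2.5 0;0 0 0 0 0 -1.5 0")

```text
time: 9.65
position: [0.5838, -0.2128, 0.3207]
tool_rot: [0.772, 0.635, -0.0, -0.0]
ft_force: [-0.8, -0.9, -1.3]
grip_width: 0.0213
grip_force: 44.9
```

send_rows(deltas="0 0 0 0 0 -0.7 0;0 0 0 0 0 -0.3 0;4 -1.7 0 0 0 0 0;8 -3.4 0 0 0 0 0;12 -5.2 0 0 0 0 0;16 -6.9 0 0 0 0 0;20 -8.6 0 0 0 0 0;24 -10.3 0 0 0 0 0;24 -10.3 0 0 0 0 0;24 -10.3 0 0 0 0 0")

```text
time: 10.9
position: [0.5508, -0.0707, 0.3204]
tool_rot: [0.767, 0.642, 0.0, -0.0]
ft_force: [-0.8, 0.6, -1.5]
grip_width: 0.0217
grip_force: 44.9
```

send_rows(deltas="24 -10.3 0 0 0 0 0;24 -10.3 0 0 0 0 0;24 -10.3 0 0 0 0 0;24 -10.3 0 0 0 0 0;24 -10.3 0 0 0 0 0;24 -10.3 0 0 0 0 0;24 -10.3 0 0 0 0 0;24 -10.3 0 0 0 0 0;22 -9.6 0 0 0 0 0;20 -8.6 0 0 0 0 0")

```text
time: 12.15
position: [0.4926, 0.1771, 0.3204]
tool_rot: [0.767, 0.642, 0.0, -0.0]
ft_force: [0.9, 0.3, -0.6]
grip_width: 0.0217
grip_force: 44.9
```

send_rows(deltas="17 -7.4 0 0 0 0 0;14 -6 0 0 0 0 0;11 -4.7 0 0 0 0 0;8 -3.4 0 0 0 0 0;5 -2 0 0 0 0 0;2 -1 0 0 0 0 0;0 0 0 0 0 0 0;0 0 0 0 0 0 0;0 0 0 0 0 0 0")

```text
time: 13.28
position: [0.4801, 0.2353, 0.3203]
tool_rot: [0.767, 0.641, -0.0, 0.0]
ft_force: [-0.1, 0.0, -1.5]
grip_width: 0.0217
grip_force: 44.9
```

```bash
cat >> h.py <<'E'
def pegs(n):
    c=cam(n);P,uv=cloud(c)
    ca=np.radians(80.2);ex=np.array([np.cos(ca),np.sin(ca)]);ey=np.array([-ex[1],ex[0]])
    S=np.array([.4730,.1618]);L=np.c_[(P[:,:2]-S)@ex,(P[:,:2]-S)@ey]
    for s in(1,-1):
        m=(abs(L[:,0])<.015)&(abs(L[:,1]-s*.05)<.015)&(P[:,2]>.022)&(P[:,2]<.04)
        if m.sum()>2: print(n,'peg',s,m.sum(),np.median(L[m],0).round(4),L[m].min(0).round(4),L[m].max(0).round(4),P[m,2].max().round(4))
E
python3 - <<'E'
from h import *
o,Rm=tool();print(o['time'],o['position'],np.degrees(np.arctan2(Rm[1,1],Rm[0,1])),Rm[:,2])
for n in('scene','side','wrist'): pegs(n)
dishfit()
c=cam('side'); cv2.imwrite('pics/s3.png',cv2.resize(c['image'][150:400,280:520],None,fx=2.3,fy=2.3)[:,:,::-1])
E
```

```text
13.275 [0.48005124 0.23529303 0.32025085] -10.221588937167189 [-1.50204597e-05 -7.32338337e-05 -9.99999997e-01]
scene peg 1 16 [-0.0028  0.0508] [-0.004   0.0467] [0.0014 0.0543] 0.0337
scene peg -1 13 [-0.0019 -0.0469] [-0.0062 -0.051 ] [ 0.0003 -0.0438] 0.0328
side peg 1 20 [0.0016 0.0502] [-0.0011  0.0466] [0.0053 0.0535] 0.0334
side peg -1 21 [ 0.0022 -0.0504] [-0.001  -0.0541] [ 0.0069 -0.0472] 0.0334
wrist peg 1 15 [0.0029 0.0501] [0.0012 0.0475] [0.0039 0.0537] 0.0298
wrist peg -1 46 [ 0.0014 -0.0488] [-0.0036 -0.053 ] [ 0.0036 -0.0453] 0.0346
scene foot 546 slope deg [-0.19  0.18] z@mid 0.0836 [-0.0555 -0.0007] [0.1205 0.077 ] 89.4
scene tom 40 [-0.0597 -0.0088  0.0568] [-0.0663 -0.0152  0.0527] [-0.0517 -0.0002  0.064 ]
side foot 835 slope deg [-0.11  0.09] z@mid 0.083 [-0.0324 -0.0019] [0.1239 0.0794] 81.4
side tom 60 [-0.043   0.0034  0.0588] [-0.0498 -0.0046  0.0539] [-0.0377  0.0123  0.0649]
```

View pics/s3.png

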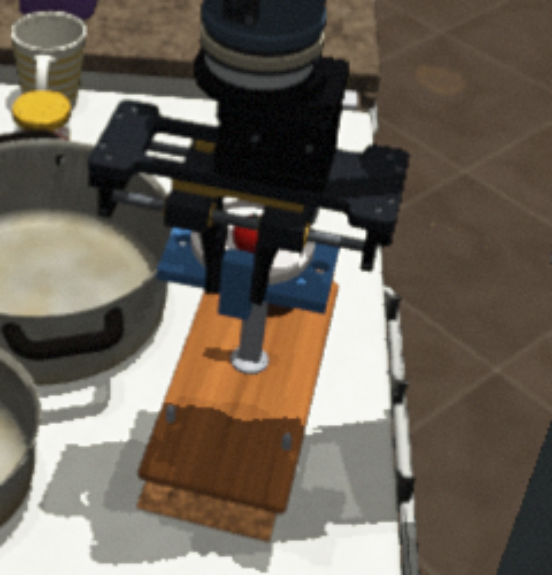

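The picture shows the dish level, the tomato in it, and the pegs at (170,412) and (288,438). I overshot along x by 18 mm, so I correct and descend to above the pegs.

send_rows(deltas="-1.5 0.5 4 0 0 0 0;-3 1 8 0 0 0 0;-4.5 1.5 12 0 0 0 0;-4 1.5 16 0 0 0 0;-3 1 18 0 0 0 0;-1.5 0.5 18 0 0 0 0;0 0 18 0 0 0 0;0 0 18 0 0 0 0;0 0 16 0 0 0 0;0 0 14 0 0 0 0")

```text
time: 14.88
position: [0.4825, 0.2169, 0.1769]
tool_rot: [0.767, 0.641, -0.001, -0.0]
ft_force: [1.0, 1.0, -2.2]
grip_width: 0.0219
grip_force: 44.9
```

send_rows(deltas="0 0 11 0 0 0 0;0 0 8 0 0 0 0;0 0 5 0 0 0 0;0 0 3 0 0 0 0;0 0 1 0 0 0 0;0 0 0 0 0 0 0;0 0 0 0 0 0 0")

```text
time: 15.75
position: [0.4829, 0.2173, 0.1505]
tool_rot: [0.767, 0.641, 0.0, 0.0]
ft_force: [-0.2, 0.1, -1.8]
grip_width: 0.0215
grip_force: 44.9
```

```bash
cat > chk.py <<'E'
from h import *
import sys
o,Rm=tool();print(o['time'],o['position'],np.degrees(np.arctan2(Rm[1,1],Rm[0,1])),Rm[:,2],o['ft_force'])
dishfit()
# world foot fit from scene+side
for n in('scene','side'):
    c=cam(n);P,uv=cloud(c);r,g,b=c['image'][uv[:,1],uv[:,0]].astype(int).T
    zf=o['position'][2]-.0825
    m=(np.hypot(P[:,0]-.475,P[:,1]-.165)<.085)&(b>r+30)&(abs(P[:,2]-zf)<.006)
    if m.sum()>30: q=cv2.minAreaRect(P[m][:,:2].astype(np.float32)); print(n,'footworld',m.sum(),np.round(q[0],4),np.round(q[1],4),round(q[2],1),P[m,2].mean())
    cv2.imwrite('pics/%s_%s.png'%(sys.argv[1],n),cv2.resize(c['image'][200:400,150:450] if n=='scene' else c['image'][200:400,280:480],None,fx=2.5,fy=2.5,interpolation=cv2.INTER_CUBIC)[:,:,::-1])
E
python3 chk.py a
```

```text
15.75 [0.48289205 0.21733186 0.15052304] -10.194949068564476 [ 5.90845543e-04  1.35434046e-04 -9.99999816e-01] [-0.18717354  0.13521051 -1.79414524]
scene foot 393 slope deg [0.51 0.27] z@mid 0.0842 [-0.057  -0.0012] [0.1173 0.0763] 88.8
side foot 551 slope deg [-0.08  0.22] z@mid 0.0828 [-0.0291 -0.0078] [0.1304 0.0691] 66.6
side tom 34 [-0.0469  0.0041  0.0558] [-0.0541 -0.0045  0.0522] [-0.0418  0.0124  0.0605]
scene footworld 387 [0.4715 0.1615] [0.0761 0.1173] 81.2 0.06652104555471723
side footworld 525 [0.4693 0.1893] [0.1295 0.0685] 13.4 0.06747331609918075
```

```bash
python3 -c "
import cv2,numpy as np
a=cv2.imread('pics/a_scene.png');b=cv2.imread('pics/a_side.png')
a=a[0:500,0:400]; cv2.imwrite('pics/ab.png',np.hstack([a,b[:,100:500]]))"
```

```text
(no output)
```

View pics/ab.png

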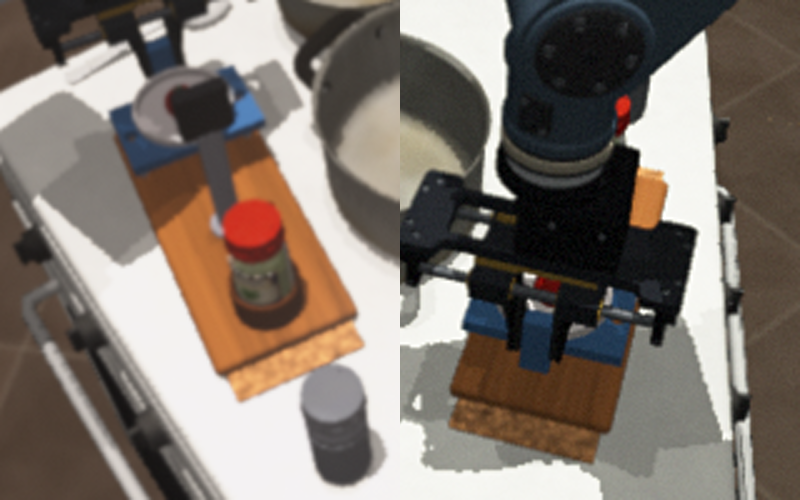

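The dish sits over the seat, and the scene camera agrees to about 1 mm. I descend slowly and watch the force.

send_rows(deltas="-0.2 0 2 0 0 0 0;-0.3 0 4 0 0 0 0;0 0 5 0 0 0 0;0 0 5 0 0 0 0;0 0 4 0 0 0 0;0 0 3 0 0 0 0;0 0 2 0 0 0 0;0 0 1 0 0 0 0;0 0 1 0 0 0 0;0 0 0 0 0 0 0")

```text
time: 17.25
position: [0.4827, 0.2168, 0.1233]
tool_rot: [0.767, 0.641, 0.0, 0.0]
ft_force: [-0.5, -0.1, -1.5]
grip_width: 0.021
grip_force: 44.9
```

send_rows(deltas="0 0 1 0 0 0 0;0 0 1.5 0 0 0 0;0 0 1.5 0 0 0 0;0 0 1 0 0 0 0;0 0 0 0 0 0 0")

```text
time: 17.88
position: [0.4826, 0.2168, 0.1182]
tool_rot: [0.767, 0.641, -0.0, -0.0]
ft_force: [0.8, -0.4, -1.4]
grip_width: 0.0214
grip_force: 44.9
```

send_rows(deltas="0 0 1 0 0 0 0;0 0 1.5 0 0 0 0;0 0 1.5 0 0 0 0;0 0 1 0 0 0 0;0 0 0 0 0 0 0")

```text
time: 18.5
position: [0.4826, 0.2167, 0.1131]
tool_rot: [0.767, 0.641, -0.0, -0.0]
ft_force: [0.3, -0.5, -0.9]
grip_width: 0.0213
grip_force: 44.9
```

No resistance at 13 mm deep. The last 5 mm follow.

send_rows(deltas="0 0 1 0 0 0 0;0 0 1.2 0 0 0 0;0 0 1 0 0 0 0;0 0 0 0 0 0 0")

```text
time: 19.0
position: [0.4826, 0.2167, 0.1099]
tool_rot: [0.767, 0.641, -0.0, -0.0]
ft_force: [0.3, 0.2, -1.2]
grip_width: 0.0216
grip_force: 44.9
```

send_rows(deltas="0 0 0.7 0 0 0 0;0 0 0.5 0 0 0 0;0 0 0.3 0 0 0 0;0 0 0 0 0 0 0")

```text
time: 19.5
position: [0.4827, 0.2168, 0.1085]
tool_rot: [0.767, 0.641, 0.0, -0.0]
ft_force: [-0.6, -0.1, -1.7]
grip_width: 0.0214
grip_force: 44.9
```

send_rows(deltas="0 0 0.4 0 0 0 0;0 0 0 0 0 0 0;0 0 0.4 0 0 0 0;0 0 0 0 0 0 0")

```text
time: 20.0
position: [0.4827, 0.2168, 0.1083]
tool_rot: [0.767, 0.641, 0.0, 0.0]
ft_force: [-1.3, 0.6, 6.0]
grip_width: 0.0214
grip_force: 44.9
```

send_rows(deltas="0 0 0.4 0 0 0 0;0 0 0 0 0 0 0;0 0 0 0 0 0 0")

```text
time: 20.38
position: [0.4827, 0.2168, 0.1082]
tool_rot: [0.767, 0.641, 0.0, 0.0]
ft_force: [-2.1, -0.6, 9.0]
grip_width: 0.0215
grip_force: 44.9
```

Contact is where the seat should be. I back off the load, ease the grip and open slowly.

send_rows(deltas="0 0 -0.5 0 0 0 0;0 0 -0.4 0 0 0 0;0 0 0 0 0 0 0", newtons=20)

```text
time: 20.75
position: [0.4827, 0.2168, 0.1083]
tool_rot: [0.767, 0.641, 0.0, -0.0]
ft_force: [-0.9, 0.2, 4.0]
grip_width: 0.0215
grip_force: 19.9
```

send_rows(deltas="0 0 0 0 0 0 0;0 0 0 0 0 0 0;0 0 0 0 0 0 0.25;0 0 0 0 0 0 0.27;0 0 0 0 0 0 0.3;0 0 0 0 0 0 0.35;0 0 0 0 0 0 0.45;0 0 0 0 0 0 0.55;0 0 0 0 0 0 0.55", newtons=4)

```text
time: 21.88
position: [0.4826, 0.2168, 0.1082]
tool_rot: [0.767, 0.641, -0.0, -0.0]
ft_force: [-0.9, 0.1, -0.2]
grip_width: 0.0458
grip_force: 0.0
```

```bash
python3 chk.py b
```

```text
21.875 [0.48264076 0.21677854 0.10823571] -10.200235580534564 [-4.14752893e-05  8.84876573e-06 -9.99999999e-01] [-0.89779235  0.14542359 -0.19182372]
scene foot 354 slope deg [0.56 0.66] z@mid 0.0836 [-0.057  -0.0009] [0.0756 0.1179] 0.4
scene tom 388 [-0.1149  0.0106  0.0937] [-0.13   -0.0603  0.0893] [-0.092   0.0585  0.0976]
side foot 355 slope deg [-1.31  0.18] z@mid 0.0837 [-0.0257 -0.008 ] [0.1289 0.0637] 70.1
side tom 30 [-0.0444 -0.0001  0.0574] [-0.048  -0.01    0.0536] [-0.0399  0.0098  0.0618]
scene footworld 356 [0.4714 0.1608] [0.0748 0.1175] 79.2 0.024819412454268764
side footworld 325 [0.47   0.1927] [0.1292 0.061 ] 10.2 0.025254996869693028
```

Foot top is at 25 mm, so the dish is seated and released. I retreat upward, then go to the blade.

send_rows(deltas="0 0 -3 0 0 0 0.55;0 0 -8 0 0 0 0.55;0 0 -15 0 0 0 0.6;0 0 -25 0 0 0 0.7;0 0 -35 0 0 0 1;0 0 -40 0 0 0 1;0 0 -40 0 0 0 1;0 0 -30 0 0 0 1;0 0 -14 0 0 0 1")

```text
time: 23.25
position: [0.483, 0.2169, 0.3211]
tool_rot: [0.767, 0.641, 0.002, 0.001]
ft_force: [-0.2, 0.2, 0.2]
grip_width: 0.0868
grip_force: 0.0
```

send_rows(deltas="0 0 0 0 0 -10 1;0 0 0 0 0 -10 1;0 0 0 0 0 -10 1;0 0 0 0 0 -10 1;0 0 0 0 0 -10 1;0 0 0 0 0 -10 1;0 0 0 0 0 -10 1;0 0 0 0 0 -10 1;0 0 0 0 0 -10 1;0 0 0 0 0 0 1")

```text
time: 24.5
position: [0.4822, 0.2167, 0.3178]
tool_rot: [0.09, 0.996, -0.0, -0.001]
ft_force: [0.4, -0.4, 0.6]
grip_width: 0.0871
grip_force: 0.0
```

```bash
cat > bl.py <<'E'
from h import *
import sys
o,Rm=tool();print(o['time'],o['position'],np.degrees(np.arctan2(Rm[1,1],Rm[0,1])),Rm[:,2],o['q'].round(2))
for n in('wrist','scene','side'):
    c=cam(n);P,uv=cloud(c);r,g,b=c['image'][uv[:,1],uv[:,0]].astype(int).T
    m=(P[:,2]>.18)&(P[:,2]<.192)&(np.hypot(P[:,0]-.458,P[:,1]-.075)<.04)
    if m.sum()>20: q=cv2.minAreaRect(P[m][:,:2].astype(np.float32)); print(n,'blade',m.sum(),np.round(q[0],4),np.round(q[1],4),round(q[2],1),np.median(P[m,2]))
    m=(np.hypot(P[:,0]-.475,P[:,1]-.165)<.04)&(r>b+60)&(r>g+60)&(P[:,2]>.025)&(P[:,2]<.08)
    if m.sum()>5: print('tom',m.sum(),P[m].mean(0),P[m].min(0),P[m].max(0))
    save(c,sys.argv[1]+n+'.png')
E
python3 bl.py c
```

```text
24.5 [0.48216916 0.21665571 0.31782523] 79.68065939123336 [-1.43951732e-03 -2.84623919e-04 -9.99998923e-01] [ 0.21  0.37  1.64  0.    1.13 -1.18]
wrist blade 1084 [0.4544 0.0761] [0.014  0.0376] 79.9 0.18605256594230368
tom 146 [0.46710742 0.16795203 0.05348169] [0.46108755 0.15474401 0.04609808] [0.47938849 0.17723601 0.05862129]
scene blade 136 [0.4563 0.0744] [0.0153 0.0419] 81.7 0.18370905218405792
tom 92 [0.47145327 0.17064423 0.05145499] [0.46098315 0.15918658 0.0426347 ] [0.48409997 0.17934255 0.05835254]
```

View pics/cwrist.png

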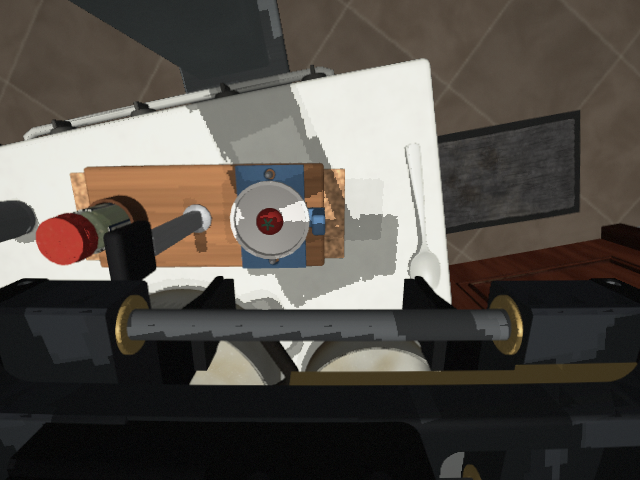

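The wrist view shows the dish seated on both pegs at (270,173) and (274,262), with the tomato central at (269,221). I move over the blade.

send_rows(deltas="0 -20 0 0 0 0 1;0 -35 0 0 0 0 1;0 -40 0 0 0 0 1;-1.4 -33 0 0 0 -0.4 1;0 -15 0 0 0 0 1;0 0 0 0 0 0 1;0 0 0 0 0 0 1")

```text
time: 25.52
position: [0.459, 0.0762, 0.3183]
tool_rot: [0.085, 0.996, 0.0, 0.0]
ft_force: [0.1, 0.3, -0.1]
grip_width: 0.0869
grip_force: 0.0
```

```bash
python3 bl.py d
```

```text
25.525 [0.45895353 0.07622246 0.31832174] 80.19988514308623 [ 3.14398934e-04  4.65763631e-04 -9.99999842e-01] [-0.08  0.28  1.79  0.    1.08 -1.48]
wrist blade 1138 [0.4567 0.0745] [0.0134 0.0425] 80.4 0.18642615612828464
tom 322 [0.46813178 0.16320494 0.05366061] [0.45777414 0.1507724  0.04588668] [0.48333838 0.17550159 0.05882653]
scene blade 133 [0.456  0.0735] [0.0145 0.0418] 81.0 0.18357746123186924
side blade 151 [0.4594 0.0759] [0.0161 0.0441] 76.8 0.1849297780461033
tom 113 [0.47252302 0.17065884 0.05100568] [0.46072414 0.15820754 0.04047563] [0.48564379 0.17866474 0.05847252]
```

send_rows(deltas="0.7 -1.6 15 0 0 0 1;0 0 25 0 0 0 0.8;0 0 25 0 0 0 0.6;0 0 20 0 0 0 0.5;0 0 12 0 0 0 0.5;0 0 8 0 0 0 0.4;0 0 0 0 0 0 0.35;0 0 0 0 0 0 0.35", newtons=15)

```text
time: 26.68
position: [0.4583, 0.0743, 0.2137]
tool_rot: [0.085, 0.996, 0.0, 0.001]
ft_force: [0.1, -0.4, 1.1]
grip_width: 0.0318
grip_force: 0.0
```

send_rows(deltas="0 0 0 0 0 0 0.3;0 0 0 0 0 0 0.25;0 0 0 0 0 0 0.22;0 0 0 0 0 0 0.2;0 0 0 0 0 0 0.18;0 0 0 0 0 0 0.16;0 0 0 0 0 0 0.14;0 0 0 0 0 0 0.1;0 0 0 0 0 0 0;0 0 0 0 0 0 0")

```text
time: 27.92
position: [0.4579, 0.0746, 0.2132]
tool_rot: [0.086, 0.996, 0.0, 0.0]
ft_force: [0.6, 3.1, -0.6]
grip_width: 0.0139
grip_force: 15.0
```

Gripped at 13.9 mm. I firm up the grip and lift gently.

send_rows(deltas="0 0 0 0 0 0 0;0 0 0 0 0 0 0;0 0 -0.5 0 0 0 0;0 0 -1 0 0 0 0;0 0 -2 0 0 0 0;0 0 -3 0 0 0 0;0 0 -3 0 0 0 0;0 0 -2 0 0 0 0;0 0 -1 0 0 0 0;0 0 0 0 0 0 0", newtons=60)

```text
time: 29.18
position: [0.4579, 0.0743, 0.2258]
tool_rot: [0.085, 0.996, -0.0, 0.0]
ft_force: [0.2, 0.2, -6.5]
grip_width: 0.0138
grip_force: 60.0
```

```bash
cat > lv.py <<'E'
from h import *
import sys
o,Rm=tool();tcp=o['position'];print(o['time'],tcp,np.degrees(np.arctan2(Rm[1,1],Rm[0,1])),o['moment'].round(3),o['ft_force'].round(1))
for n in('scene','side','wrist'):
    c=cam(n);P,uv=cloud(c);r,g,b=c['image'][uv[:,1],uv[:,0]].astype(int).T
    L=(P-tcp)@Rm  # tool frame: y along caddy x (+-), z down
    z0=.199
    m=(abs(L[:,0])<.064)&(abs(L[:,1])<.155)&(abs(L[:,2]-z0)<.012)&(r>b+25)&(r<235)
    if m.sum()>100:
        Q=L[m]
        for _ in range(4):
            a,*_2=np.linalg.lstsq(np.c_[Q[:,:2],np.ones(len(Q))],Q[:,2],rcond=None)
            e=Q[:,2]-np.c_[Q[:,:2],np.ones(len(Q))]@a; Q=Q[abs(e)<max(.002,2*e.std())]
        print(n,'board',len(Q),'slope deg (tool x,y)',np.degrees(a[:2]).round(2),'world z',round(tcp[2]-a[2],4))
    m=(abs(L[:,0])<.04)&(abs(abs(L[:,1])-.09)<.04)&(r>b+60)&(r>g+60)&(L[:,2]>.13)&(L[:,2]<.185)
    if m.sum()>5: print(n,'tom',m.sum(),L[m].mean(0).round(4),L[m].min(0).round(4),L[m].max(0).round(4))
    save(c,sys.argv[1]+n+'.png')
E
python3 lv.py e
```

```text
29.175 [0.45786425 0.07431834 0.22584222] 80.20194341450257 [ 0.068 -0.064  0.017] [ 0.2  0.2 -6.5]
scene board 2555 slope deg (tool x,y) [-0.05  0.12] world z 0.0275
side board 2608 slope deg (tool x,y) [0.2  0.35] world z 0.0285
side tom 114 [0.0014 0.0974 0.1628] [-0.013   0.0861  0.1561] [0.013  0.1049 0.1733]
wrist board 18109 slope deg (tool x,y) [0.03 0.02] world z 0.0294
wrist tom 345 [0.0038 0.092  0.1586] [-0.0094  0.0815  0.1547] [0.0146 0.1025 0.1658]
```

It hangs level. I lift it by a further 145 mm, shifting 10 mm towards the mat's centre.

send_rows(deltas="0 0 -3 0 0 0 0;0 0 -6 0 0 0 0;0 0 -9 0 0 0 0;0 0 -12 0 0 0 0;0 1 -14 0 0 0 0;0 1.5 -15 0 0 0 0;0 2.5 -15 0 0 0 0;0 2.5 -15 0 0 0 0;0 1.5 -15 0 0 0 0;0 1 -14 0 0 0 0")

```text
time: 30.58
position: [0.4593, 0.0842, 0.3449]
tool_rot: [0.085, 0.996, -0.0, 0.0]
ft_force: [0.9, -0.6, -6.1]
grip_width: 0.0136
grip_force: 60.0
```

send_rows(deltas="0 0 -11 0 0 0 0;0 0 -8 0 0 0 0;0 0 -5 0 0 0 0;0 0 -2 0 0 0 0;0 0 -1 0 0 0 0;0 0 0 0 0 0 0;0 0 0 0 0 1 0;0 0 0 0 0 2 0;0 0 0 0 0 3 0;0 0 0 0 0 4 0")

```text
time: 31.82
position: [0.4596, 0.0842, 0.3707]
tool_rot: [0.174, 0.985, 0.0, -0.0]
ft_force: [0.2, 0.5, -5.4]
grip_width: 0.0136
grip_force: 60.0
```

send_rows(deltas="0 0 0 0 0 5 0;0 0 0 0 0 5 0;0 0 0 0 0 5 0;0 0 0 0 0 5 0;0 0 0 0 0 5 0;0 0 0 0 0 5 0;0 0 0 0 0 5 0;0 0 0 0 0 5 0;0 0 0 0 0 5 0;0 0 0 0 0 5 0")

```text
time: 33.08
position: [0.4595, 0.0842, 0.3707]
tool_rot: [0.574, 0.819, -0.0, -0.0]
ft_force: [-0.6, 0.6, -5.5]
grip_width: 0.014
grip_force: 60.0
```

send_rows(deltas="0 0 0 0 0 5 0;0 0 0 0 0 5 0;0 0 0 0 0 5 0;0 0 0 0 0 4.5 0;0 0 0 0 0 4 0;0 0 0 0 0 3 0;0 0 0 0 0 2 0;0 0 0 0 0 1.5 0;0 0 0 0 0 0 0;0 0 0 0 0 0 0")

```text
time: 34.33
position: [0.4596, 0.0842, 0.3707]
tool_rot: [0.765, 0.644, -0.0, -0.0]
ft_force: [-0.6, 0.2, -5.4]
grip_width: 0.0136
grip_force: 60.0
```

```bash
python3 lv.py f
```

```text
34.325 [0.45956629 0.08416406 0.37073455] -9.792185756488497 [ 0.001  0.104 -0.03 ] [-0.6  0.2 -5.4]
scene board 3363 slope deg (tool x,y) [0.08 0.24] world z 0.172
scene tom 27 [-0.0071  0.0879  0.1612] [-0.0111  0.0802  0.1578] [-0.0023  0.0962  0.1645]
side board 3170 slope deg (tool x,y) [0.37 0.06] world z 0.1737
side tom 77 [0.0082 0.0873 0.1617] [0.0004 0.0773 0.1558] [0.0141 0.0995 0.1699]
wrist board 18105 slope deg (tool x,y) [0.12 0.11] world z 0.1745
wrist tom 287 [0.0033 0.0893 0.1584] [-0.0097  0.0801  0.1543] [0.0135 0.0993 0.1667]
```

View pics/fscene.png

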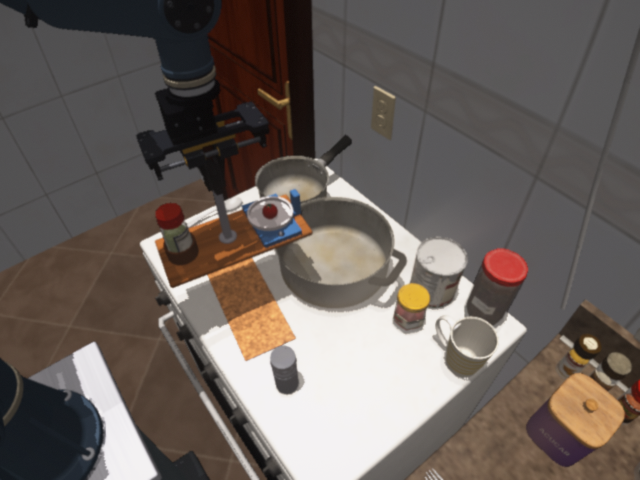

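The picture shows the caddy hanging level and crosswise above the mat (mat at (250,300)), jar in its ring at (172,228), tomato in the dish at (270,212). Everything else is in place. I let it settle and hand in.

send_rows(deltas="0 0 0 0 0 0 0;0 0 0 0 0 0 0;0 0 0 0 0 0 0;0 0 0 0 0 0 0")

```text
time: 34.98
position: [0.4596, 0.0842, 0.3707]
tool_rot: [0.765, 0.644, -0.0, -0.0]
ft_force: [-0.7, 0.5, -6.1]
grip_width: 0.0135
grip_force: 60.0
```

```bash
python3 -c "
from rig import robot
print(robot.get_obs()['joint_velocities'].round(4)); print(robot.hand_in())"
```

```text
[ 0.0005  0.      0.0006 -0.0006  0.0025  0.0007]
the job is handed in; nothing more can be done
None
```

Job handed in at 35 s: the dish is seated on both pegs with the tomato in the middle, and the arm holds the caddy still and level, a quarter turn across its mat, its board's underside about 16 cm above the hob.

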